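Start the levelling screw in its foot plate

ROBOT

A 6-joint arm with a two-finger parallel gripper is mounted at the origin on the work surface. World frame = base frame: x ahead of the robot, y to its left, z up, the work surface at z = 0. Lengths are in mm, angles in rad, forces in N, time in s.
With the tool pointing down it reaches from about 325 to 775 mm from the base axis. Payload 5.5 kg.
Tool frame: the origin (TCP) lies midway between the tips of the shut fingers; the grasp point (between the pads) lies 19 mm behind it; z points along the fingers, y is the direction in which the jaws open and shut (so a half turn about z gives the same grasp; the last joint's range is limited). The gripper opens to 85 mm and grips with 20 to 120 N. Pads are 22 mm wide; open, the fingers measure 114 mm over their backs; the gripper's body (76 mm by 85 mm) begins 54 mm behind the grasp point. The pads swing forward as they close: fully open they stand 13 mm farther back than shut.
Start: joints at [-1.327, 0.091, 1.231, -0, 1.82, -0.057], TCP at [177.77, -573.074, 231.275] pointing down, gripper open.
Joint ranges: [-2.87, 2.87], [-0.86, 2.18], [0.17, 2.46], [-1.51, 4.65], [0.06, 2.69], [-2.65, 2.65]. Speed limits (rad/s): [2.57, 2.57, 3.01, 3.14, 3.14, 3.14].

INTERFACE

Orientations are given as a rotation vector (axis times angle).
In Python, from plant import manip gives the robot as it stands.
- The arm moves only by the tool drive_tool, never from a script. Its argument "rows" is a list that holds one entry, the list of rows, each a list of 6 numbers: the shift along the tool's x, y, z in m, then the turn, a rotation vector about the tool's x, y, z in units of 5 degrees (1.0 is 5 degrees). A call has 1 to 10 rows; each row is the pose to reach, as a shift and turn from the pose measured when the call began, along the tool's axes at that moment; what a row does not reach only later rows make up. A row lasts 1/10 s, in which the tool goes at most 50 mm and 8.59 degrees, less where a joint would pass 70% of its speed; a pose out of reach is approached as far as the arm can. A call with a gripper value outside its range is refused whole. "grip" is the finger opening in m, from 0 to 0.0854, set as the call begins (left out, the last holds). The fingers move at their own pace and stop on an object; "grip_force" is the grip in N (left out, the last holds). Time passes only in rows, so rows that repeat a pose let the fingers close. It gives the time, the measured TCP pose, the force and the opening at its end, in the units of the state.
- manip.sense(): the state, without advancing time (a new reading comes with each control period).
- manip.read_camera(name): name is "side" or "top" or "wrist"; returns a dict with "frame" (480x640x3 uint8, red, green, blue), "fov_y" (degrees; the focal length in pixels is half the picture's height over the tangent of half this angle, whatever the lens; pixels are square), "cx", "cy" (the principal point, pixels), "view" (4x4, takes a point from world to camera coordinates). Camera axes: x right, y down, z forward; pixel columns grow to the right and rows downward; lengths in mm; the calibration is good to about 2 mm. A picture is of the moment at which its call begins. There is no depth.
- manip.finish_job(): hands the job in, once; it reports no verdict.
The state is a dict: "clock": time; "qpos": joint angles; "joint_vel": joint speeds; "effort": joint torques, N m; "eef_pos": TCP position; "orientation": TCP orientation; "wrist_force": force on the tool from outside, world axes, zero at the start; "torque": the same for the moment, N m; "width": opening from 0.0 (shut) to 1.0 (fully open).
Only numpy, scipy, OpenCV 4.12 (cv2) and the standard library are available. Lean on these libraries where they do the work, as an engineer would, in place of code of your own. Each camera call takes 0.05 s, during which the arm holds its last target. There are 200 camera calls.

TASK

Two crank-handled levelling screws for the set platform stand in their threaded foot plates; one is already well started, the other still stands proud on the crest of its thread. On the proud one, take the orange crank knob, turn the screw backward (anticlockwise from above) until you feel it drop into the thread, then forward (clockwise) one full turn, and finish still gripping the crank so that the screw is held started. Leave the other screw and the things lying about on the table alone.

Things in the scene. Friction and masses are not known exactly. Their poses are not given: they have to be found in the camera images.
- mouth_a (a point): centre of the top rim of the threaded boss of foot plate a, on the screw's vertical axis, 62 mm above the table. The foot is a blue 120 x 120 x 8 mm plate fixed to the table with a steel boss 56 mm across (68 at its base); a bronze thread shows inside the mouth. Feet a and b look alike and either may be on the left.
- mouth_b (a point): the same point of foot plate b
- grip_a (a point): centre of the orange crank knob of screw a: an upright cylinder 24 mm across, 50 mm tall (25 mm above and below this point), spinning freely on its pin, its axis 55 mm from the screw's axis; the dark crank arm ends 29 mm below this point. It stands 146 mm above the table while the screw rests on the crest, 135 mm after the drop, 125 mm one turn further.
- grip_b (a point): the same point of screw b
- depth_a (a joint): how far screw a is down, in m, growing downward: -0.011 on the level crest of the thread, 0 once dropped into its mouth, then 0.010 more per full turn forward. It drops 11 mm by its own weight (about 6 N); a tight grip carries that weight instead (felt as a downward pull) and must be lowered. Turned forward from there, the screw draws down 10 mm a turn: follow it down.
- depth_b (a joint): the same for screw b. The screw with the smaller value (higher crank) is the one not yet started; the other is about two turns in.
- turn_a (a joint): angle of screw a in rad, growing clockwise from above (forward). The angle of the drop differs each time: 0.3 to 3.3 rad backward of the start. Forward from the crest it only jams after part of a turn. Past the drop it turns back about 1 rad more to a blunt stop; the thread falls away from the edge where it dropped.
- turn_b (a joint): the same angle of screw b
- crank_a: crank of screw a with its knob; origin on the screw's axis, 85 mm below the height of the knob's centre; x points from the screw's axis to the knob. Gripping the knob and leading it round the axis in a level circle turns the screw without a change of grip, with 1 to 2 N at the knob. The screw cannot be lifted out of its foot.
- crank_b: crank of screw b, likewise
- wrench: steel spanner 170 mm long lying between the two feet, a bystander
- tape: black roll of tape 104 mm across, 48 mm high, a bystander
- mug: white mug 80 mm across, 90 mm high, a bystander
- flask: green flask 68 mm across, 150 mm high, a bystander
- level: yellow spirit level 260 x 28 x 45 mm, a bystander
- ball_center (a point): centre of an orange ball 60 mm across lying in a blue tray, a bystander

How it is judged:
By the outcome, as a careful person would: the job done as asked, in the order asked, and still so for the second after the job is handed in, while the arm keeps its last pose, push and grip.
It also fails if it takes over 72 s, if anything falls off the work surface, if the arm or the gripper's body presses on something with over 40 N, if the wrist force passes 120 N, or if a joint passes its speed limit or range.

## Working session

There is one attempt and no reset: what is moved stays moved. The work goes in short steps, Python scripts to look and compute and a tool call to move; the robot and the scene stay as the last step left them, time stands still between calls to the robot, and variables do not carry over. Pictures are saved under pics/ and viewed, about 8 in all and at most 12, crops included, and the job is handed in when it is done.

Besides the shell and the picture viewer there is one more tool, called after "Request:" as a command line: name --argument value ..., lists and objects as JSON in quotes. drive_tool: Moves the arm, as the interface text tells. Its arguments: {"type":"object","properties":{"rows":{"type":"array"},"grip":{"type":"number"},"grip_force":{"type":"number"}},"required":["rows"]}

```bash
mkdir -p pics; cat > h.py <<'E'
import numpy as np, cv2
from plant import manip
def cam(n):
    c=manip.read_camera(n); c['f']=240/np.tan(np.radians(c['fov_y'])/2); return c
def ray(c,u,v):
    V=np.array(c['view']); R=V[:3,:3]; o=-R.T@V[:3,3]
    d=R.T@np.array([(u-c['cx'])/c['f'],(v-c['cy'])/c['f'],1]); return o,d/np.linalg.norm(d)
def plane(c,u,v,z):
    o,d=ray(c,u,v); return o+d*(z-o[2])/d[2]
def orange(c):
    h=cv2.cvtColor(c['frame'],cv2.COLOR_RGB2HSV)
    m=cv2.inRange(h,(4,140,90),(20,255,255))
    n,l,s,ce=cv2.connectedComponentsWithStats(m)
    return [(s[i].tolist(),ce[i].round(1).tolist()) for i in range(1,n) if s[i][4]>40]
E
python3 - <<'E'
from h import *
for n in('top','side'):
    c=cam(n); cv2.imwrite(f'pics/{n}0.png',c['frame'][:,:,::-1])
    print(n,c['fov_y'],np.array(c['view']).round(2).tolist())
    for s,ce in orange(c): print(s,ce,plane(c,*ce,146).round(),plane(c,*ce,115).round())
print(manip.sense())
E
```

```text
top 53.92484891650261 [[0.01, -1.0, -0.0, 25.77], [-0.99, -0.01, -0.15, 628.43], [0.15, 0.0, -0.99, 1134.64], [0.0, 0.0, 0.0, 1.0]]
[344, 167, 22, 22, 381] [354.5, 177.5] [751. -33. 146.] [760. -34. 115.]
[232, 195, 68, 1, 68] [265.5, 195.0] [707. 174. 146.] [714. 178. 115.]
[266, 260, 12, 11, 81] [271.5, 265.3] [544. 155. 146.] [547. 159. 115.]
[408, 299, 12, 12, 77] [413.1, 305.0] [ 458. -165.  146.] [ 458. -170.  115.]
side 47.01531922844815 [[-0.86, -0.5, 0.0, 504.53], [-0.35, 0.59, -0.72, 290.89], [0.37, -0.63, -0.69, 1005.42], [0.0, 0.0, 0.0, 1.0]]
[529, 183, 11, 11, 42] [534.5, 187.8] [ 259. -375.  146.] [ 263. -419.  115.]
[496, 191, 16, 18, 80] [502.1, 198.7] [ 310. -300.  146.] [ 316. -342.  115.]
[521, 193, 27, 33, 158] [535.7, 206.6] [ 239. -310.  146.] [ 242. -352.  115.]
[484, 194, 14, 13, 55] [490.9, 199.2] [ 330. -286.  146.] [ 337. -327.  115.]
[405, 196, 19, 20, 113] [416.0, 203.2] [ 466. -191.  146.] [ 478. -228.  115.]
[506, 196, 16, 18, 89] [513.7, 205.6] [ 281. -290.  146.] [ 286. -330.  115.]
[476, 217, 16, 34, 132] [483.0, 232.4] [ 310. -173.  146.] [ 316. -20
[... 3380 characters left out ...]
.4] [152. 314. 146.] [152. 298. 115.]
{'clock': 0.1, 'qpos': array([-1.32669296e+00,  9.17703938e-02,  1.23180761e+00,  3.39238297e-05,
        1.81982106e+00, -5.66882170e-02]), 'joint_vel': array([-0.00111675, -0.00087622, -0.00492514, -0.00085771, -0.00055832,
        0.00072364]), 'effort': array([ 2.94549922e-03, -4.60216284e+01, -4.19219041e+01, -4.47190394e-05,
        1.05867759e-02, -6.55558296e-06]), 'eef_pos': array([ 177.71559894, -572.7915699 ,  230.24804606]), 'orientation': array([-3.10434671e+00, -4.70446161e-01,  2.13954507e-04]), 'wrist_force': array([0.37531664, 0.85819548, 0.98582213]), 'torque': array([ 0.02413446,  0.03911811, -0.0094734 ]), 'width': 0.9986992568380711}
```

View pics/top0.png

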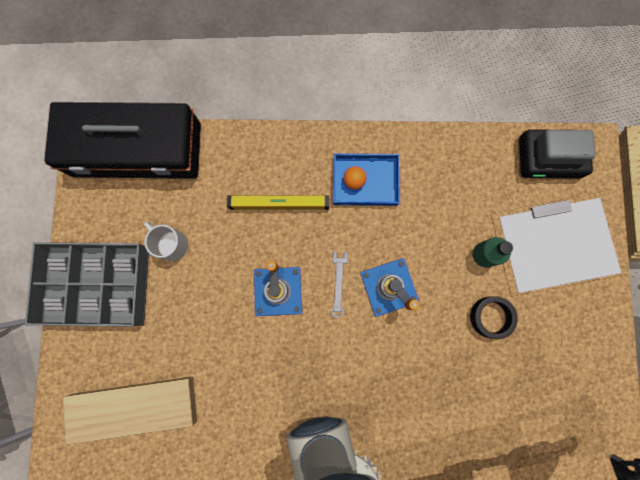

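View pics/side0.png

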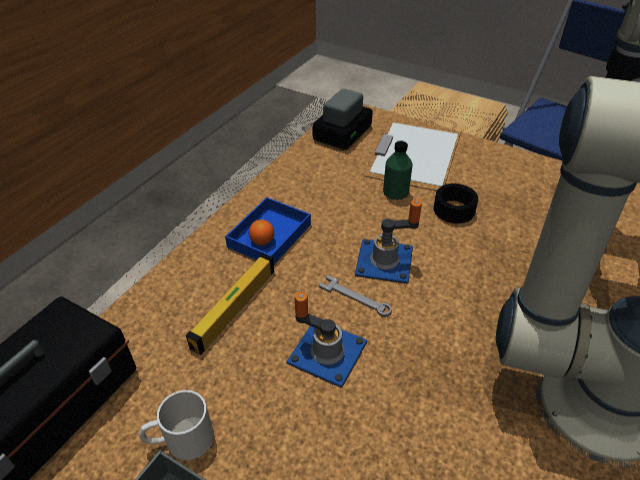

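The right-hand foot's screw (knob at top px 413,305; side px 415,210) stands visibly higher above its boss than the left one (side px 301,305), so the right one is the proud screw. I'll check this by triangulation and measure its axis.

```bash
python3 - <<'E'
from h import *
C={n:cam(n) for n in('top','side')}
def blob(c,lo,hi,box):
    x0,y0,x1,y1=box
    m=cv2.inRange(cv2.cvtColor(c['frame'],cv2.COLOR_RGB2HSV),lo,hi)
    k=np.zeros_like(m);k[y0:y1,x0:x1]=m[y0:y1,x0:x1]
    n,l,s,ce=cv2.connectedComponentsWithStats(k);i=1+np.argmax(s[1:,4]);return s[i],ce[i],(l==i).astype(np.uint8)
def tri(u,v):
    o1,d1=ray(C['top'],*u);o2,d2=ray(C['side'],*v)
    t=np.linalg.lstsq(np.c_[d1,-d2],o2-o1,rcond=None)[0]
    a,b=o1+t[0]*d1,o2+t[1]*d2;return ((a+b)/2).round(1),np.linalg.norm(a-b).round(1)
for nm,tb,sb,fb in(('L',(255,250,290,280),(290,285,312,325),(245,255,310,325)),('R',(395,290,430,320),(406,195,425,226),(350,250,430,325))):
    t=blob(C['top'],(4,170,90),(20,255,255),tb);s=blob(C['side'],(3,170,60),(18,255,255),sb)
    f=blob(C['top'],(100,120,60),(125,255,255),fb)
    cnt=np.vstack(cv2.findContours(f[2],0,2)[0]);r=cv2.minAreaRect(cnt)
    print(nm,t[0],t[1],s[0],s[1],'knob',tri(t[1],s[1]),'foot',r,plane(C['top'],*r[0],8).round(1))
    p=plane(C['top'],*t[1],168);print(p)
E
```

```text
L [266 261  12  10  53] [271.94339623 266.26415094] [295 292  13  26 285] [301.01403509 304.72280702] knob (array([543.6, 157.2, 116.9]), np.float64(1.2)) foot ((277.2391662597656, 291.24005126953125), (46.29316711425781, 46.16827392578125), 87.61405944824219) [489.7 154.9   8. ]
[540.0097378  151.56204903 168.        ]
R [408 300  11  10  47] [412.         305.34042553] [409 199  13  24 236] [414.59322034 211.14830508] knob (array([ 457.4, -161.8,  148.5]), np.float64(0.5)) foot ((389.3000183105469, 286.9000244140625), (46.16925048828125, 46.169254302978516), 71.56504821777344) [ 503.8 -129.9    8. ]
[ 457.54518048 -158.17188981  168.        ]
```

```bash
cat >> h.py <<'E'
from scipy.spatial.transform import Rotation as Ro
def tool(world_targets):
    s=manip.sense(); R=Ro.from_rotvec(s['orientation']).as_matrix()
    return [(R.T@(np.array(p)-s['eef_pos'])/1000).round(4).tolist() for p in world_targets]
E
python3 -c "
from h import *
print(tool([(457.5,-161,230)]))
print(Ro.from_rotvec(manip.sense()['orientation']).as_matrix().round(3))"
```

```text
[[0.3893, -0.3105, 0.001]]
[[ 0.955  0.296 -0.   ]
 [ 0.296 -0.955  0.001]
 [ 0.    -0.001 -1.   ]]
```

Request:
drive_tool --rows '[[[0.039,-0.031,0,0,0,0],[0.078,-0.062,0,0,0,0],[0.117,-0.093,0,0,0,0],[0.156,-0.124,0,0,0,0],[0.195,-0.155,0,0,0,0],[0.234,-0.186,0,0,0,0],[0.273,-0.217,0,0,0,0],[0.312,-0.248,0,0,0,0],[0.351,-0.279,0,0,0,0],[0.385,-0.308,0,0,0,0]]]' --grip 0.0854

```text
clock: 1.2
eef_pos: [455.0, -162.5, 230.9]
orientation: [-3.105, -0.471, -0.0]
wrist_force: [1.3, -0.5, 0.2]
width: 0.998
```

```bash
python3 - <<'E'
from h import *
s=manip.sense();print(s['clock'],s['eef_pos'],s['orientation'],s['wrist_force'])
c=cam('wrist'); cv2.imwrite('pics/w1.png',c['frame'][:,:,::-1])
for a in orange(c): 
    if a[0][4]>300: print(a,plane(c,*a[1],165).round(1))
print(manip.sense()['eef_pos'],tool([(457.5,-161,171)]))
E
```

```text
1.2 [ 455.04152097 -162.48058136  230.91807591] [-3.10480524e+00 -4.71423740e-01 -3.37344034e-04] [ 1.30674256 -0.45246595  0.15350742]
([295, 211, 44, 52, 1502], [317.9, 237.4]) [ 462.7 -160.8  165. ]
[ 457.63396924 -157.21341937  230.6787848 ] [[-0.0015, 0.0039, 0.0597]]
```

View pics/w1.png

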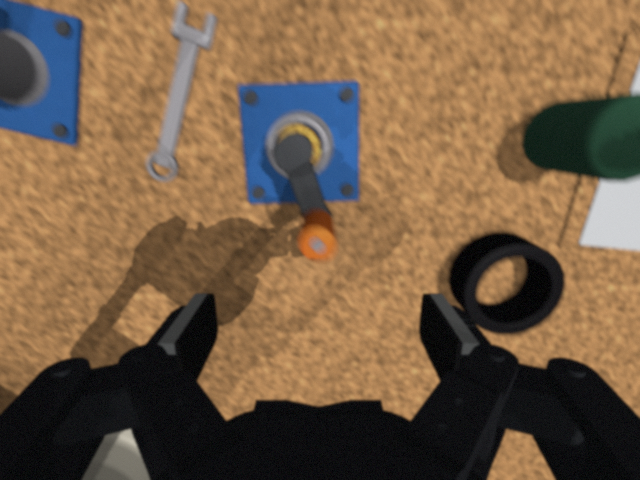

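The wrist view shows the knob's top disc at px (317,244), its arm running up to the hub at (293,152). The foot is square and the surroundings are clear. I'll refine with a settled picture.

```bash
python3 - <<'E'
from h import *
c=cam('wrist'); s=manip.sense(); f=c['frame']
o=max(orange(c),key=lambda a:a[0][4]);x,y,w,h,_=o[0];print(o,s['eef_pos'])
sub=cv2.cvtColor(f,cv2.COLOR_RGB2HSV)[y:y+h,x:x+w]
m=cv2.inRange(sub,(0,0,90),(180,130,255))
n,l,st,ce=cv2.connectedComponentsWithStats(m)
for i in range(1,n):
    if st[i][4]>20:
        p=ce[i]+[x,y]; print(p.round(1),st[i],plane(c,*p,171).round(1))
# bottom of knob face: width centre and lower edge
# blue foot
hm=cv2.inRange(cv2.cvtColor(f,cv2.COLOR_RGB2HSV),(100,140,60),(125,255,255)); hm[:, :150]=0; hm[:,420:]=0
r=cv2.minAreaRect(np.vstack([k for k in cv2.findContours(hm,0,2)[0] if cv2.contourArea(k)>500]))
print(r,plane(c,*r[0],8).round(1))
print(tool([(457.5,-161,171),(457.5,-161,131)]))
E
```

```text
([308, 219, 40, 53, 1333], [328.7, 246.4]) [ 456.11771095 -160.16073293  230.63015055]
[344.  225.1] [30  0 10 20 83] [ 479.6 -167.4  171. ]
[309.2 225.1] [ 0  2  4 10 26] [ 473.2 -147.3  171. ]
[327.8 255.2] [ 13  30  14  13 145] [ 458.1 -164.   171. ]
[311.7 268. ] [ 0 42 13 11 63] [ 446.9 -157.   171. ]
[343.9 267.7] [28 42 12 11 51] [ 453.2 -176.3  171. ]
((307.7923583984375, 149.1107177734375), (116.06507110595703, 117.32778930664062), 88.49256896972656) [ 505.7 -130.9    8. ]
[[0.001, 0.0014, 0.0596], [0.001, 0.0015, 0.0996]]
```

Request:
drive_tool --rows '[[[0.001,0.002,0.03,0,0,0],[0.001,0.0035,0.06,0,0,0],[0.001,0.0035,0.085,0,0,0],[0.001,0.0035,0.1,0,0,0],[0.001,0.0035,0.1,0,0,0],[0.001,0.0035,0.1,0,0,0]]]'

```text
clock: 1.9
eef_pos: [458.2, -163.4, 131.5]
orientation: [-3.102, -0.48, -0.002]
wrist_force: [0.1, -0.2, 0.9]
width: 0.998
```

Request:
drive_tool --rows '[[[0,0,0,0,0,0],[0,0,0,0,0,0],[0,0,0,0,0,0],[0,0,0,0,0,0],[0,0,0,0,0,0],[0,0,0,0,0,0],[0,0,0,0,0,0]]]' --grip 0.015 --grip_force 35

```text
clock: 2.6
eef_pos: [458.4, -163.4, 132.0]
orientation: [-3.102, -0.481, -0.003]
wrist_force: [-1.3, 0.5, 3.3]
width: 0.271
```

```bash
python3 - <<'E'
from h import *
s=manip.sense();print({k:np.round(v,3).tolist() for k,v in s.items() if k not in('effort','joint_vel')})
c=cam('wrist'); cv2.imwrite('pics/w2.png',c['frame'][:,:,::-1])
E
```

```text
{'clock': 2.6, 'qpos': [-0.414, -0.215, 1.7, 0.003, 1.657, 0.849], 'eef_pos': [458.354, -163.371, 131.965], 'orientation': [-3.102, -0.481, -0.003], 'wrist_force': [-1.281, 0.463, 3.321], 'torque': [0.155, 0.106, -0.0], 'width': 0.271}
```

View pics/w2.png

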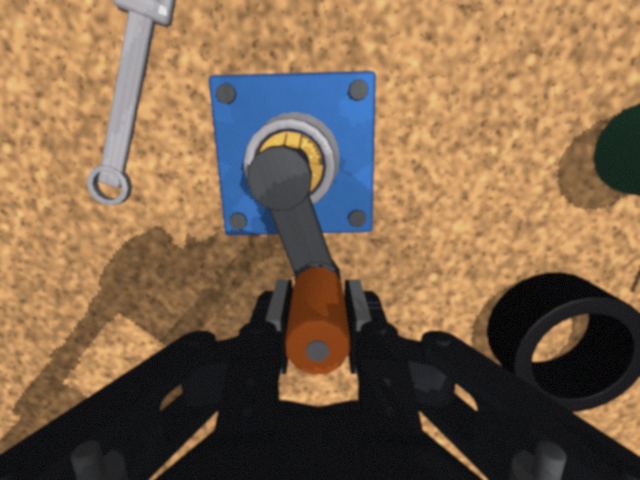

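Grip is good: opening is 23 mm, and the knob sits between the pads at px (317,320) with the arm clear. Now I'll lead it backward.

```bash
cat >> h.py <<'E'
A0=-145.; P0=np.array([458.4,-163.4]); U=lambda a:np.array([np.cos(np.radians(a)),np.sin(np.radians(a))])
C0=P0-55*U(A0)
def nxt(angs,zs,c=None):
    "status, then rows leading the knob to world angles angs (deg) at TCP heights zs"
    c=C0 if c is None else np.array(c)
    s=manip.sense(); e=s['eef_pos']; d=e[:2]-c
    print('t',round(s['clock'],2),'ang',np.degrees(np.arctan2(d[1],d[0])).round(1),'r',np.linalg.norm(d).round(1),'z',e[2].round(1),'F',s['wrist_force'].round(1),'M',s['torque'].round(2),'w',round(s['width'],3),'rv',s['orientation'].round(3),'c',c.round(1))
    a=np.degrees(np.arctan2(d[1],d[0])); Fr=s['wrist_force'][:2]@U(a); Ft=s['wrist_force'][:2]@U(a+90); print('Frad',Fr.round(1),'Ftan',Ft.round(1))
    print([[round(x,4) for x in t] for t in tool([(*(c+55*U(b)),z) for b,z in zip(angs,zs)])])
E
python3 -c "
from h import *
a=np.arange(-141,-124,4);nxt(a,[131.5]*5)"
```

```text
t 2.65 ang -145.0 r 55.0 z 132.0 F [-1.3  1.1  2.7] M [0.09 0.07 0.03] w 0.27 rv [-3.102e+00 -4.810e-01 -3.000e-03] c [ 503.5 -131.9]
Frad 0.4 Ftan -1.7
[[0.0013, 0.0037, 0.0005], [0.0028, 0.0072, 0.0005], [0.0046, 0.0106, 0.0004], [0.0066, 0.0139, 0.0004], [0.0088, 0.017, 0.0004]]
```

Request:
drive_tool --rows '[[[0.0013,0.0037,0.0005,0,0,0],[0.0028,0.0072,0.0005,0,0,0],[0.0046,0.0106,0.0005,0,0,0],[0.0066,0.0139,0.0005,0,0,0],[0.0088,0.017,0.0005,0,0,0],[0.0088,0.017,0.0005,0,0,0]]]'

```text
clock: 3.25
eef_pos: [472.8, -177.4, 131.6]
orientation: [-3.103, -0.481, -0.005]
wrist_force: [1.6, 1.7, 4.1]
width: 0.273
```

```bash
python3 -c "
from h import *
nxt(np.arange(-121,-104,4),[131.5]*5)"
```

```text
t 3.25 ang -124.0 r 54.9 z 131.6 F [1.6 1.7 4.1] M [ 0.2  -0.22  0.  ] w 0.273 rv [-3.103 -0.481 -0.005] c [ 503.5 -131.9]
Frad -2.3 Ftan 0.4
[[0.0018, 0.0023, 0.0001], [0.0044, 0.005, 0.0001], [0.0072, 0.0076, 0.0001], [0.0102, 0.01, 0.0001], [0.0134, 0.0122, 0.0001]]
```

Request:
drive_tool --rows '[[[0.0018,0.0023,0,0,0,0],[0.0044,0.005,0,0,0,0],[0.0072,0.0076,0,0,0,0],[0.0102,0.01,0,0,0,0],[0.0134,0.0122,0,0,0,0],[0.0134,0.0122,0,0,0,0]]]'

```text
clock: 3.85
eef_pos: [490.0, -184.9, 131.6]
orientation: [-3.103, -0.481, -0.007]
wrist_force: [0.9, 3.0, 4.4]
width: 0.268
```

```bash
python3 -c "
from h import *
nxt(np.arange(-101,-84,4),[131.7]*5)"
```

```text
t 3.85 ang -104.2 r 54.7 z 131.6 F [0.9 3.  4.4] M [ 0.78 -0.27  0.01] w 0.268 rv [-3.103 -0.481 -0.007] c [ 503.5 -131.9]
Frad -3.1 Ftan 0.1
[[0.0025, 0.0018, -0.0001], [0.0059, 0.0035, -0.0001], [0.0095, 0.005, -0.0001], [0.0131, 0.0062, -0.0001], [0.0168, 0.0072, -0.0001]]
```

Request:
drive_tool --rows '[[[0.0025,0.0018,0,0,0,0],[0.0059,0.0035,0,0,0,0],[0.0095,0.005,0,0,0,0],[0.0131,0.0062,0,0,0,0],[0.0168,0.0072,0,0,0,0],[0.0168,0.0072,0,0,0,0]]]'

```text
clock: 4.45
eef_pos: [508.6, -186.2, 131.5]
orientation: [-3.102, -0.482, -0.006]
wrist_force: [-0.9, 4.7, 3.9]
width: 0.275
```

```bash
python3 -c "
from h import *
nxt(np.arange(-81,-64,4),[131.7]*5)"
```

```text
t 4.45 ang -84.6 r 54.6 z 131.5 F [-0.9  4.7  3.9] M [ 1.1   0.08 -0.01] w 0.275 rv [-3.102 -0.482 -0.006] c [ 503.5 -131.9]
Frad -4.7 Ftan -0.5
[[0.0033, 0.001, -0.0002], [0.0071, 0.0015, -0.0002], [0.011, 0.0016, -0.0002], [0.0148, 0.0015, -0.0002], [0.0186, 0.0012, -0.0001]]
```

Request:
drive_tool --rows '[[[0.0035,0.0005,0,0,0,0],[0.0073,0.0008,0,0,0,0],[0.0112,0.0008,0,0,0,0],[0.015,0.0007,0,0,0,0],[0.0188,0.0003,0,0,0,0],[0.0188,0.0003,0,0,0,0]]]'

```text
clock: 5.05
eef_pos: [526.8, -180.4, 130.3]
orientation: [-3.101, -0.482, -0.005]
wrist_force: [0.0, 4.2, -3.2]
width: 0.27
```

```bash
python3 -c "
from h import *
nxt(np.arange(-61,-44,4),[131.7]*5,(503.8,-131))"
```

```text
t 5.05 ang -65.0 r 54.5 z 130.3 F [ 0.   4.2 -3.2] M [ 0.6  -0.11 -0.09] w 0.27 rv [-3.101 -0.482 -0.005] c [ 503.8 -131. ]
Frad -3.8 Ftan 1.8
[[0.0039, -0.0002, -0.0014], [0.0076, -0.001, -0.0014], [0.0113, -0.0022, -0.0014], [0.0149, -0.0036, -0.0014], [0.0183, -0.0052, -0.0013]]
```

Fz swung from +4 to −3 N, which means the drop was felt between −85° and −65°. Lowering straight down by 11 mm.

Request:
drive_tool --rows '[[[0,0.0005,0.0015,0,0,0],[0,0.0005,0.003,0,0,0],[0,0.0005,0.0045,0,0,0],[0,0.0005,0.006,0,0,0],[0,0.0005,0.0075,0,0,0],[0,0.0005,0.0085,0,0,0],[0,0.0005,0.0085,0,0,0]]]'

```text
clock: 5.75
eef_pos: [526.6, -180.7, 121.5]
orientation: [-3.1, -0.482, -0.004]
wrist_force: [-2.8, 5.1, -5.2]
width: 0.27
```

```bash
python3 -c "
from h import *
nxt([-65],[120.5],(503.8,-131))"
```

```text
t 5.75 ang -65.4 r 54.7 z 121.5 F [-2.8  5.1 -5.2] M [0.79 0.42 0.04] w 0.27 rv [-3.1   -0.482 -0.004] c [ 503.8 -131. ]
Frad -5.7 Ftan -0.4
[[0.0004, 0.0003, 0.001]]
```

Request:
drive_tool --rows '[[[0,-0.001,0.0008,0,0,0],[0,-0.001,0.0015,0,0,0],[0,-0.001,0.002,0,0,0],[0,-0.001,0.002,0,0,0]]]'

```text
clock: 6.15
eef_pos: [526.8, -180.4, 120.9]
orientation: [-3.102, -0.482, -0.007]
wrist_force: [-1.4, 0.5, 2.7]
width: 0.272
```

```bash
python3 -c "
from h import *
nxt([-65],[120.5],(503.8,-131))"
```

```text
t 6.15 ang -65.0 r 54.5 z 120.9 F [-1.4  0.5  2.7] M [0.12 0.4  0.02] w 0.272 rv [-3.102 -0.482 -0.007] c [ 503.8 -131. ]
Frad -1.0 Ftan -1.1
[[0.0, 0.0005, 0.0004]]
```

Dropped: supported again about 10.8 mm lower. Now forward, following the thread down.

```bash
cat >> h.py <<'E'
C1=(503.6,-130.6)
def fwd(start,end,z0,n=9,c=C1):
    a=np.linspace(start,end,n+1)[1:]; nxt(a,z0-(start-a)/36,c)
E
python3 -c "
from h import *
fwd(-65,-105,120.9)"
```

```text
t 6.15 ang -65.0 r 54.9 z 120.9 F [-1.4  0.5  2.7] M [0.12 0.4  0.02] w 0.272 rv [-3.102 -0.482 -0.007] c [ 503.6 -130.6]
Frad -1.0 Ftan -1.1
[[-0.0043, 0.0005, 0.0001], [-0.0085, 0.0005, 0.0002], [-0.0128, 0.0002, 0.0003], [-0.017, -0.0004, 0.0004], [-0.0212, -0.0013, 0.0005], [-0.0253, -0.0026, 0.0006], [-0.0292, -0.0041, 0.0007], [-0.0331, -0.006, 0.0008], [-0.0367, -0.0082, 0.0009]]
```

Request:
drive_tool --rows '[[[-0.0043,0.0005,0.0001,0,0,0],[-0.0085,0.0005,0.0002,0,0,0],[-0.0128,0.0002,0.0003,0,0,0],[-0.017,-0.0004,0.0004,0,0,0],[-0.0212,-0.0013,0.0005,0,0,0],[-0.0253,-0.0026,0.0006,0,0,0],[-0.0292,-0.0041,0.0007,0,0,0],[-0.0331,-0.006,0.0008,0,0,0],[-0.0367,-0.0082,0.0009,0,0,0],[-0.0367,-0.0082,0.0009,0,0,0]]]'

```text
clock: 7.15
eef_pos: [488.6, -183.9, 120.0]
orientation: [-3.103, -0.481, -0.005]
wrist_force: [-1.1, -0.5, 2.7]
width: 0.271
```

```bash
python3 -c "
from h import *
fwd(-105,-145,119.8)"
```

```text
t 7.15 ang -105.8 r 55.4 z 120.0 F [-1.1 -0.5  2.7] M [-0.09  0.18  0.03] w 0.271 rv [-3.103 -0.481 -0.005] c [ 503.6 -130.6]
Frad 0.8 Ftan -0.9
[[-0.0027, -0.0024, 0.0003], [-0.006, -0.0051, 0.0004], [-0.0091, -0.008, 0.0006], [-0.0119, -0.0112, 0.0007], [-0.0145, -0.0146, 0.0008], [-0.0168, -0.0182, 0.0009], [-0.0189, -0.0219, 0.001], [-0.0206, -0.0258, 0.0012], [-0.022, -0.0298, 0.0013]]
```

Request:
drive_tool --rows '[[[-0.0027,-0.0024,0.0002,0,0,0],[-0.006,-0.0051,0.0003,0,0,0],[-0.0091,-0.008,0.0005,0,0,0],[-0.0119,-0.0112,0.0006,0,0,0],[-0.0145,-0.0146,0.0007,0,0,0],[-0.0168,-0.0182,0.0008,0,0,0],[-0.0189,-0.0219,0.0009,0,0,0],[-0.0206,-0.0258,0.0011,0,0,0],[-0.022,-0.0298,0.0012,0,0,0],[-0.022,-0.0298,0.0012,0,0,0]]]'

```text
clock: 8.15
eef_pos: [457.5, -161.4, 118.9]
orientation: [-3.101, -0.481, -0.002]
wrist_force: [-3.3, -2.2, 7.1]
width: 0.275
```

```bash
python3 -c "
from h import *
fwd(-145,-190,118.7)"
```

```text
t 8.15 ang -146.2 r 55.4 z 118.9 F [-3.3 -2.2  7.1] M [-0.37  0.72  0.07] w 0.275 rv [-3.101e+00 -4.810e-01 -2.000e-03] c [ 503.6 -130.6]
Frad 3.9 Ftan 0.0
[[-0.0005, -0.0036, 0.0003], [-0.0013, -0.0084, 0.0005], [-0.0017, -0.0131, 0.0006], [-0.0017, -0.0179, 0.0008], [-0.0013, -0.0227, 0.0009], [-0.0004, -0.0274, 0.0011], [0.0008, -0.0321, 0.0013], [0.0025, -0.0366, 0.0014], [0.0045, -0.0409, 0.0016]]
```

```bash
python3 -c "
from h import *
fwd(-146,-191,118.95,c=(503,-131))"
```

```text
t 8.15 ang -146.2 r 54.7 z 118.9 F [-3.3 -2.2  7.1] M [-0.37  0.72  0.07] w 0.275 rv [-3.101e+00 -4.810e-01 -2.000e-03] c [ 503 -131]
Frad 3.9 Ftan 0.0
[[-0.0014, -0.0044, 0.0001], [-0.0021, -0.0091, 0.0002], [-0.0024, -0.0139, 0.0004], [-0.0023, -0.0187, 0.0005], [-0.0018, -0.0235, 0.0007], [-0.0009, -0.0282, 0.0009], [0.0004, -0.0328, 0.001], [0.0022, -0.0373, 0.0012], [0.0043, -0.0416, 0.0013]]
```

Request:
drive_tool --rows '[[[-0.0014,-0.0044,0.0001,0,0,0],[-0.0021,-0.0091,0.0002,0,0,0],[-0.0024,-0.0139,0.0004,0,0,0],[-0.0023,-0.0187,0.0005,0,0,0],[-0.0018,-0.0235,0.0007,0,0,0],[-0.0009,-0.0282,0.0009,0,0,0],[0.0004,-0.0328,0.001,0,0,0],[0.0022,-0.0373,0.0012,0,0,0],[0.0043,-0.0416,0.0013,0,0,0],[0.0043,-0.0416,0.0013,0,0,0]]]'

```text
clock: 9.15
eef_pos: [449.0, -118.9, 117.6]
orientation: [-3.099, -0.483, -0.002]
wrist_force: [-1.7, 0.9, 6.2]
width: 0.269
```

```bash
python3 -c "
from h import *
fwd(-191.5,-236,117.7,c=(503,-131))"
```

```text
t 9.15 ang 167.3 r 55.3 z 117.6 F [-1.7  0.9  6.2] M [ 0.27  0.23 -0.02] w 0.269 rv [-3.099e+00 -4.830e-01 -2.000e-03] c [ 503 -131]
Frad 1.8 Ftan -0.5
[[0.0022, -0.0029, 0.0], [0.0051, -0.0067, 0.0002], [0.0082, -0.0102, 0.0004], [0.0116, -0.0135, 0.0005], [0.0154, -0.0165, 0.0007], [0.0193, -0.0191, 0.0009], [0.0235, -0.0214, 0.001], [0.0278, -0.0233, 0.0012], [0.0323, -0.0248, 0.0013]]
```

Request:
drive_tool --rows '[[[0.0022,-0.0029,0,0,0,0],[0.0051,-0.0067,0.0002,0,0,0],[0.0082,-0.0102,0.0003,0,0,0],[0.0116,-0.0135,0.0005,0,0,0],[0.0154,-0.0165,0.0006,0,0,0],[0.0193,-0.0191,0.0008,0,0,0],[0.0235,-0.0214,0.001,0,0,0],[0.0278,-0.0233,0.0011,0,0,0],[0.0323,-0.0248,0.0012,0,0,0],[0.0323,-0.0248,0.0012,0,0,0]]]'

```text
clock: 10.15
eef_pos: [472.9, -84.5, 116.4]
orientation: [-3.097, -0.484, -0.004]
wrist_force: [1.4, 1.5, 2.8]
width: 0.273
```

```bash
python3 -c "
from h import *
fwd(-237,-281,116.4,c=(503,-131))"
```

```text
t 10.15 ang 122.9 r 55.4 z 116.4 F [1.4 1.5 2.8] M [ 0.01 -0.18 -0.02] w 0.273 rv [-3.097 -0.484 -0.004] c [ 503 -131]
Frad 0.5 Ftan -2.0
[[0.0046, -0.0007, 0.0002], [0.0092, -0.0013, 0.0003], [0.0139, -0.0015, 0.0005], [0.0186, -0.0014, 0.0007], [0.0233, -0.0008, 0.0008], [0.0279, 0.0001, 0.0009], [0.0324, 0.0015, 0.0011], [0.0367, 0.0032, 0.0012], [0.0409, 0.0053, 0.0014]]
```

Request:
drive_tool --rows '[[[0.0046,-0.0007,0.0001,0,0,0],[0.0092,-0.0013,0.0003,0,0,0],[0.0139,-0.0015,0.0004,0,0,0],[0.0186,-0.0014,0.0006,0,0,0],[0.0233,-0.0008,0.0007,0,0,0],[0.0279,0.0001,0.0008,0,0,0],[0.0324,0.0015,0.001,0,0,0],[0.0367,0.0032,0.0011,0,0,0],[0.0409,0.0053,0.0012,0,0,0],[0.0409,0.0053,0.0012,0,0,0]]]'

```text
clock: 11.15
eef_pos: [514.3, -77.1, 115.2]
orientation: [-3.097, -0.485, -0.006]
wrist_force: [0.8, -0.2, 3.3]
width: 0.271
```

```bash
python3 -c "
from h import *
fwd(-281.5,-326,115.1,c=(503,-131))"
```

```text
t 11.15 ang 78.1 r 55.1 z 115.2 F [ 0.8 -0.2  3.3] M [-0.09 -0.16  0.05] w 0.271 rv [-3.097 -0.485 -0.006] c [ 503 -131]
Frad -0.1 Ftan -0.8
[[0.0037, 0.0024, 0.0003], [0.0075, 0.0053, 0.0004], [0.011, 0.0084, 0.0005], [0.0143, 0.0119, 0.0007], [0.0172, 0.0156, 0.0008], [0.0199, 0.0195, 0.0009], [0.0221, 0.0237, 0.001], [0.024, 0.0281, 0.0012], [0.0255, 0.0325, 0.0013]]
```

Request:
drive_tool --rows '[[[0.0037,0.0024,0.0002,0,0,0],[0.0075,0.0053,0.0003,0,0,0],[0.011,0.0084,0.0005,0,0,0],[0.0143,0.0119,0.0006,0,0,0],[0.0172,0.0156,0.0008,0,0,0],[0.0199,0.0195,0.0009,0,0,0],[0.0221,0.0237,0.001,0,0,0],[0.024,0.0281,0.0012,0,0,0],[0.0255,0.0325,0.0013,0,0,0],[0.0255,0.0325,0.0013,0,0,0]]]'

```text
clock: 12.15
eef_pos: [549.2, -101.2, 113.9]
orientation: [-3.099, -0.484, -0.007]
wrist_force: [0.6, -0.4, 4.1]
width: 0.271
```

```bash
python3 -c "
from h import *
fwd(-326.5,-371,113.8,c=(503,-131))"
```

```text
t 12.15 ang 32.8 r 55.0 z 113.9 F [ 0.6 -0.4  4.1] M [-0.21 -0.11  0.02] w 0.271 rv [-3.099 -0.484 -0.007] c [ 503 -131]
Frad 0.3 Ftan -0.7
[[0.001, 0.004, 0.0002], [0.0017, 0.0087, 0.0004], [0.0019, 0.0134, 0.0005], [0.0018, 0.0182, 0.0006], [0.0013, 0.0229, 0.0007], [0.0003, 0.0275, 0.0008], [-0.001, 0.0321, 0.0009], [-0.0027, 0.0365, 0.001], [-0.0048, 0.0408, 0.0011]]
```

Request:
drive_tool --rows '[[[0.001,0.004,0.0001,0,0,0],[0.0017,0.0087,0.0003,0,0,0],[0.0019,0.0134,0.0004,0,0,0],[0.0018,0.0182,0.0006,0,0,0],[0.0013,0.0229,0.0007,0,0,0],[0.0003,0.0275,0.0008,0,0,0],[-0.001,0.0321,0.0009,0,0,0],[-0.0027,0.0365,0.001,0,0,0],[-0.0048,0.0408,0.0011,0,0,0],[-0.0048,0.0408,0.0011,0,0,0]]]'

```text
clock: 13.15
eef_pos: [556.7, -142.8, 112.5]
orientation: [-3.101, -0.482, -0.006]
wrist_force: [-1.0, -1.0, 3.9]
width: 0.269
```

```bash
python3 -c "
from h import *
fwd(-372,-416,112.5,c=(503,-131))"
```

```text
t 13.15 ang -12.4 r 55.0 z 112.5 F [-1.  -1.   3.9] M [-0.23  0.3  -0.02] w 0.269 rv [-3.101 -0.482 -0.006] c [ 503 -131]
Frad -0.8 Ftan -1.2
[[-0.0023, 0.0036, 0.0001], [-0.0051, 0.0074, 0.0002], [-0.0083, 0.0109, 0.0003], [-0.0117, 0.0141, 0.0004], [-0.0154, 0.017, 0.0005], [-0.0193, 0.0196, 0.0006], [-0.0234, 0.0218, 0.0007], [-0.0277, 0.0237, 0.0008], [-0.0321, 0.0252, 0.001]]
```

Request:
drive_tool --rows '[[[-0.0023,0.0036,0.0001,0,0,0],[-0.0051,0.0074,0.0003,0,0,0],[-0.0083,0.0109,0.0004,0,0,0],[-0.0117,0.0141,0.0005,0,0,0],[-0.0154,0.017,0.0006,0,0,0],[-0.0193,0.0196,0.0007,0,0,0],[-0.0234,0.0218,0.0009,0,0,0],[-0.0277,0.0237,0.001,0,0,0],[-0.0321,0.0252,0.0012,0,0,0],[-0.0321,0.0252,0.0012,0,0,0]]]'

```text
clock: 14.15
eef_pos: [533.0, -177.3, 111.1]
orientation: [-3.101, -0.481, -0.004]
wrist_force: [-2.1, 1.5, 4.8]
width: 0.27
```

```bash
python3 -c "
from h import *
fwd(-417,-429,111.2,n=4,c=(503,-131))"
```

```text
t 14.15 ang -57.0 r 55.1 z 111.1 F [-2.1  1.5  4.8] M [0.36 0.51 0.02] w 0.27 rv [-3.101 -0.481 -0.004] c [ 503 -131]
Frad -2.4 Ftan -1.0
[[-0.0028, 0.0005, -0.0001], [-0.0056, 0.0011, -0.0], [-0.0085, 0.0015, 0.0001], [-0.0113, 0.0017, 0.0001]]
```

Request:
drive_tool --rows '[[[-0.0028,0.0005,0,0,0,0],[-0.0056,0.0009,0.0001,0,0,0],[-0.0085,0.0012,0.0002,0,0,0],[-0.0113,0.0013,0.0003,0,0,0],[-0.0113,0.0013,0.0003,0,0,0],[-0.0113,0.0013,0.0003,0,0,0]]]'

```text
clock: 14.75
eef_pos: [522.3, -182.4, 110.9]
orientation: [-3.102, -0.481, -0.003]
wrist_force: [-0.9, -0.2, 4.8]
width: 0.268
```

```bash
python3 - <<'E'
from h import *
nxt([-429],[111],(503,-131))
ims=[cam(n)['frame'] for n in('wrist','side')]
cv2.imwrite('pics/end.png',cv2.resize(np.vstack([ims[0][:300,:400],ims[1][130:430,220:620]])[:,:,::-1],None,fx=1,fy=1))
nxt([-429],[111],(503,-131))
E
```

```text
t 14.75 ang -69.4 r 54.9 z 110.9 F [-0.9 -0.2  4.8] M [0.15 0.13 0.01] w 0.268 rv [-3.102e+00 -4.810e-01 -3.000e-03] c [ 503 -131]
Frad -0.1 Ftan -1.0
[[0.0004, 0.0, -0.0001]]
t 14.85 ang -69.4 r 55.0 z 110.9 F [-1.3  0.6  5.2] M [ 0.15  0.22 -0.01] w 0.271 rv [-3.102e+00 -4.800e-01 -3.000e-03] c [ 503 -131]
Frad -1.1 Ftan -1.0
[[0.0004, 0.0, -0.0001]]
```

View pics/end.png

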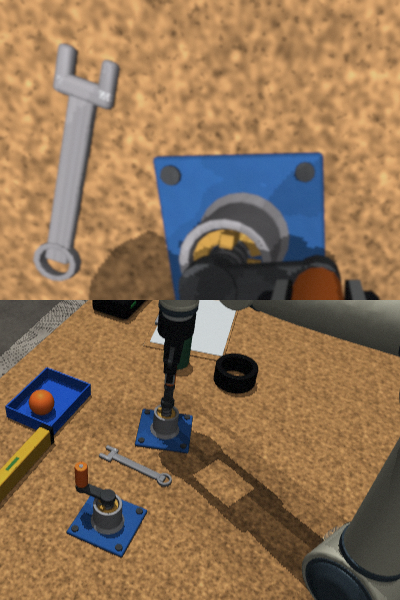

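The picture shows the knob still between the pads, the screw low in its boss, and the other screw, spanner and other items undisturbed. Handing in.

```bash
python3 -c "
from h import *
print(manip.finish_job()); s=manip.sense(); print(s['clock'],s['eef_pos'],s['width'],s['wrist_force'])"
```

```text
the job is handed in; nothing more can be done
None
the job is handed in; nothing more can be done
```

The job is handed in at about 15 s on the robot's clock, with the right-hand screw started and its crank still gripped.

- **Which screw:** triangulation put the right knob about 148 mm above the table and the left about 117 mm, so the right one was the proud one.
- **Backward:** I gripped its knob at 35 N and led it anticlockwise about 80°. The vertical force then swung from +4 to −3 N, which is the screw dropping. I lowered it until it was supported again, about 10.7 mm below the crest.
- **Forward:** I turned it clockwise about 365°, following the thread down another 10 mm.

**Last checks:**
- The tool stood 20.7 mm below where it was on the crest; 21 mm would be exact.
- The grip opening was 23 mm, so the knob was still held.
- The last force reading was about 5 N, and sideways forces stayed at roughly 6 N or less throughout.
- In the last picture the left screw, spanner, tape, ball and tray looked undisturbed. The mug and flask were out of that view or mostly hidden.

The exact angle of the drop is known only to a few degrees, which is why I turned slightly past a full turn. Nothing disagreed by more than about a millimetre in the final checks. I could not read the state after handing in, so the final second itself is unchecked.

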